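# Pop and open the dish reader

## Task

Open the bench reader with the round window in its lid so that its culture dish can be reached: press its release tab down so that the lid springs up, then push the lid over backwards until it stays fully open, and leave it. The dish inside stays lying where it is, the other reader stays shut, and everything else on the bench stays where it stands.

Things in the scene. Friction and masses are not known exactly. Their poses are not given: they have to be found in the camera images.
- dish_unit: The reader to open: white instrument fixed to the bench, 184 mm long (its x, -106 to +78), 130 wide (y), 80 high when shut, with a round dark window (52 mm) in its grey lid. Origin at bench level, mid-width; its x points from its front (tab) to its back (hinge), z up; turned up to 0.35 rad. Chamber floor 45 mm, rim 71 mm above the bench; front wall 7, side walls 10 mm thick.
- dish_tab (a joint): Release tab of the round-window reader: grey rocker at the middle of its front, before the lid. Angle in rad: 0 up, grows as its pad is pressed down, 0.27 at its stop. Its hook lets the lid go at about 0.15. At the pad's middle that takes about 3 N (5 mm down); the stop about 5 N (8 mm down). It springs back when left.
- dish_tab_top (a point): Middle of the top of the release tab's pad, 64 mm above the bench, 79 mm before the reader's origin along its x; it moves with the tab. The pad reaches 17 mm forwards and 18 mm to either side of it. 21 mm behind it, towards the lid, stands the hook's post, 23 mm higher than the pad.
- dish_lid (a joint): Lid of the round-window reader: flat plate 8 mm thick, 98 mm from hinge to free edge, 122 wide, hinged at its far (+x) edge. Angle in rad: 0 shut and latched; once let go, a spring pin lifts it to about 0.6, where it rests ajar, its free edge 57 mm higher; from there a push of under 1 N at the edge lifts it. Left before about 1.5 (upright) it falls back to 0.6; beyond, it falls over backwards to its stop at 1.92 and stays.
- dish_lid_edge (a point): Middle of the free edge of the round-window lid, on its underside; 72 mm above the bench when shut. It moves with the lid. A steel tongue 16 mm wide sticks 7 mm out beyond it.
- dish_hinge (a point): Middle of the hinge axis of the round-window lid, 72 mm above the bench, 55 mm behind the reader's origin along its x. The axis runs along the reader's y.
- dish: Closed culture dish, 51 mm across and 14 mm high, loose, lying on the chamber floor of the round-window reader, hidden until the lid is open. Origin at the centre of its underside.
- slide_unit: The other reader, of the same build and size, but with a long narrow rectangular window (26 x 78 mm) in its lid. To be left shut. Origin and axes as for the first.
- slide_lid (a joint): Lid of the rectangular-window reader: flat plate 8 mm thick, 98 mm from hinge to free edge, 122 wide, hinged at its far (+x) edge. Angle in rad: 0 shut and latched; to stay at 0.
- slide_tab (a joint): Release tab of the rectangular-window reader; 0 up. To be left alone.
- pen: Marker pen lying between the readers, 130 mm long (along its x), 12 mm thick. Bystander; origin at bench level.
- jar: Small jar with a white cap, 40 mm across, 55 mm high, between the readers. Bystander; origin at its underside.
- flask: Clear culture flask lying flat, green cap, about 105 x 48 x 30 mm, to the left. Bystander; origin at its underside.
- rack: White tube rack, 75 x 160 mm, 81 mm high with its blue-capped tubes, to the right. Bystander; origin at its underside.
- dish_stack: Stack of four closed culture dishes, 90 mm across, 56 mm high, at the back. Bystander; origin at its underside.

How it is judged:
On the way, in this order (a step that is already met when the one before it is completed fails the run):
1. the release tab of the round-window reader is pressed down (value of joint dish_tab above 0.12 rad).
2. its lid has sprung up ajar (value of joint dish_lid above 0.4 rad), for 0.1 s.
At the end, for the whole second after the job is handed in: The round-window lid rests open at more than 1.75 rad (its stop is at 1.92), its tab has sprung back; the dish lies flat within 12 mm of where it was; the other reader is shut and its tab up; no bystander has moved more than 20 mm or tipped (value of joint dish_lid above 1.75 rad and value of joint each of dish_tab, slide_tab below 0.08 rad and value of joint slide_lid below 0.05 rad and distance of dish from where it was at the start of the episode below 0.012 m and angle between dish's own z axis and vertical below 0.15 rad and linear speed of dish below 0.02 m/s and not (distance of any of pen, jar, flask, rack, dish_stack from where it was at the start of the episode above 0.02 m or angle between any of pen, jar, flask, rack, dish_stack's own z axis and vertical above 0.3 rad)); the robot touches nothing.
It fails at once if the culture dish in the reader is lifted, tipped or shifted more than 12 mm (not (distance of dish from where it was at the start of the episode below 0.012 m) or not (angle between dish's own z axis and vertical below 0.15 rad)).
It fails at once if the rectangular-window reader's tab is pressed or its lid opened (value of joint slide_tab above 0.12 rad or value of joint slide_lid above 0.1 rad).
It fails at once if a bystander is moved more than 20 mm, lifted or tipped (distance of any of pen, jar, flask, rack, dish_stack from where it was at the start of the episode above 0.02 m or angle between any of pen, jar, flask, rack, dish_stack's own z axis and vertical above 0.3 rad).
It also fails if it takes over 43 s, if anything falls off the work surface, if the arm or the gripper's body presses on something with over 40 N, if the wrist force passes 120 N, or if a joint passes its speed limit or range.

## Robot

A 6-joint arm with a two-finger parallel gripper is mounted at the origin on the work surface. World frame = base frame: x ahead of the robot, y to its left, z up, the work surface at z = 0. Lengths are in m, angles in rad, forces in N, time in s.
With the tool pointing down it reaches from about 0.375 to 0.975 m from the base axis. Payload 3.8 kg.
Tool frame: the origin (TCP) lies at the very end of the fingers, on their centre line; the grasp point (between the pads) lies behind it (bot.tcp_to_grasp is the y of the grasp point in the tool frame, in m); y points along the fingers, z is the direction in which the jaws open and shut, and the axes are right-handed (so a half turn about y gives the same grasp; the last joint's range is limited). The gripper opens to 85 mm and grips with 20 to 120 N. Pads are 22 mm wide; open, the fingers measure 114 mm over their backs; the gripper's body (76 mm by 85 mm) begins 54 mm behind the grasp point. The pads swing forward as they close: fully open they stand 13 mm farther back than shut.
Start: joints at [-1.268, 0.264, 1.604, -0, 1.274, -0.037], TCP at [0.225, -0.636, 0.231] pointing down, gripper open.
Joint ranges: [-2.63, 2.63], [-0.94, 2.18], [0.31, 2.57], [-1.31, 4.45], [0, 2.66], [-2.55, 2.55]. Speed limits (rad/s): [2.57, 2.57, 3.14, 3.14, 3.14, 3.14].

## Interface

Orientations are given as a rotation vector (axis times angle).
In Python, from workcell import bot, optics, workorder gives the robot as it stands.
- The arm moves only by the shell command python3 -m handwheel 'ROWS' [FORCE]. ROWS is JSON, a list of rows, each a list of 7 numbers: the shift along the tool's x, y, z in m, then the turn, a rotation vector about the tool's x, y, z in rad, then the opening, from 0 (shut) to 1 (fully open). A call has 1 to 8 rows; each row shifts and turns the commanded pose from where the row before left it, along the tool's axes as they then stand; what a row does not reach is not made up. A row lasts 1/8 s, in which the tool goes at most 62.5 mm and 10.7 degrees, less where a joint would pass 70% of its speed; a pose out of reach is approached as far as the arm can. A call with a gripper value outside its range is refused whole. The fingers move at their own pace and stop on an object; FORCE is the grip in N (left out, the last holds). Time passes only in rows, so rows that do not move let the fingers close. It gives the time, the measured TCP pose, the force and the opening at its end, in the units of the state.
- bot.read_state(): the state, without advancing time (a new reading comes with each control period).
- optics.read_camera(name): name is "side" or "top"; returns a dict with "image" (480x640x3 uint8, red, green, blue), "z_map" (480x640 float32, m along the optical axis (not along the pixel's ray), 0 where there is no reading), "mtx" (3x3 intrinsics, pixels), "dist" ([k1, k2, p1, p2, k3] as OpenCV has them; the pictures are not rectified), "world_from_camera" (4x4, takes a point from camera to world coordinates). Camera axes: x right, y down, z forward; pixel columns grow to the right and rows downward; lengths in m; the calibration is good to about 2 mm. A picture is of the moment at which its call begins.
- workorder.finish_job(): hands the job in, once; it reports no verdict.
The state is a dict: "time": time; "q": joint angles; "joint_vel": joint speeds; "joint_torque": joint torques, N m; "tool_pos": TCP position; "tcp_rot": TCP orientation; "wrist_force": force on the tool from outside, world axes, zero at the start; "torque": the same for the moment, N m; "width": opening from 0.0 (shut) to 1.0 (fully open).
Only numpy, scipy, OpenCV 4.12 (cv2) and the standard library are available. Lean on these libraries where they do the work, as an engineer would, in place of code of your own. Each camera call takes 0.05 s, during which the arm holds its last target.

## Working session

There is one attempt and no reset: what is moved stays moved. The work goes in short steps, Python scripts to look and compute and a shell command to move; the robot and the scene stay as the last step left them, time stands still between calls to the robot, and variables do not carry over. Pictures are saved under pics/ and viewed, and the job is handed in when it is done.

```bash
mkdir -p pics; ls; python3 - <<'E'
from workcell import bot, optics, workorder
import cv2,numpy as np
s=bot.read_state()
for k,v in s.items(): print(k,np.round(v,4))
print(bot.tcp_to_grasp)
for n in("side","top"):
    c=optics.read_camera(n)
    cv2.imwrite(f"pics/{n}0.png",c["image"][:,:,::-1])
    print(n,c["mtx"],c["dist"],c["world_from_camera"])
    np.savez(f"{n}0.npz",**c)
E
```

```text
pics
time 0.0
q [-1.2679  0.2648  1.6054  0.      1.2737 -0.0369]
joint_vel [ 0.002  -0.0004  0.0015 -0.0002  0.001  -0.0004]
joint_torque [-1.00000e-04 -5.15107e+01 -3.67314e+01  3.00000e-04  1.30000e-02
 -0.00000e+00]
tool_pos [ 0.2248 -0.6357  0.23  ]
tcp_rot [-0.3498  2.0394 -2.0348]
wrist_force [-0.8449 -0.1403  0.0883]
torque [0.0251 0.0539 0.0108]
width 1.0009
-0.0187
side [[457.19044245   0.         319.03290422]
 [  0.         457.19044245 237.24405445]
 [  0.           0.           1.        ]] [0.00351641 0.         0.         0.         0.        ] [[-0.79195177 -0.34083233  0.50660213  0.054553  ]
 [-0.61004414  0.40681146 -0.67996366  0.68373232]
 [ 0.02566205 -0.84754809 -0.53009782  0.62382794]
 [ 0.          0.          0.          1.        ]]
top [[460.01048354   0.         324.21132615]
 [  0.         460.01048354 240.16955699]
 [  0.           0.           1.        ]] [-0.05495965  0.          0.          0.          0.        ] [[ 9.08092782e-04 -9.83493246e-01  1.80942563e-01  3.71140142e-01]
 [-9.99771927e-01 -4.75367860e-03 -2.08205580e-02  1.34591079e-02]
 [ 2.13370209e-02 -1.80882388e-01 -9.83273255e-01  1.22591520e+00]
 [ 0.00000000e+00  0.00000000e+00  0.00000000e+00  1.00000000e+00]]
```

View pics/side0.png

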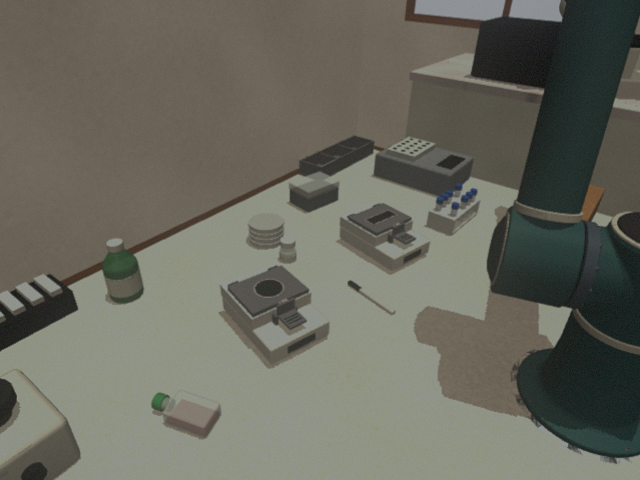

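View pics/top0.png

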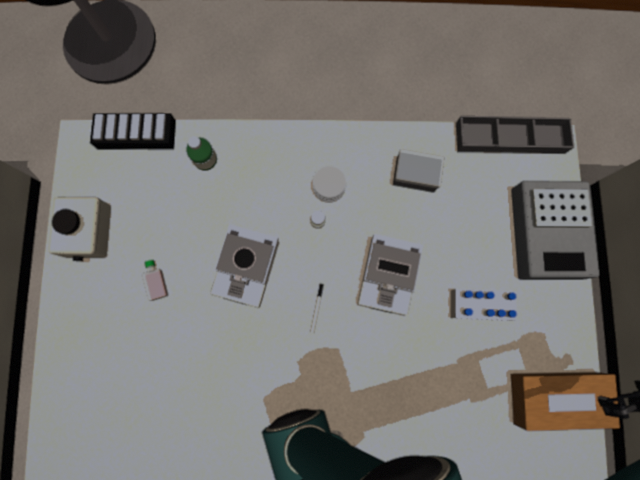

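Top view: the round-window reader is at about (245,265), its window at (244,258) and its tab at (237,288). Side view: window at (269,288), tab at (291,315). Next I'll measure these features.

```bash
cat > h.py <<'E'
import numpy as np,cv2
def ray(c,uv):
    n=cv2.undistortPoints(np.array([[uv]],float),c["mtx"],c["dist"])[0,0]
    T=c["world_from_camera"]; return T[:3,3],T[:3,:3]@np.array([n[0],n[1],1])
def plane(c,uv,z):
    o,d=ray(c,uv); return o+d*(z-o[2])/d[2]
def depthpt(c,uv):
    o,d=ray(c,uv); u,v=int(round(uv[0])),int(round(uv[1])); return o+d*np.median(c["z_map"][v-1:v+2,u-1:u+2])
def tri(c1,a,c2,b):
    o1,d1=ray(c1,a);o2,d2=ray(c2,b)
    s=np.linalg.lstsq(np.stack([d1,-d2],1),o2-o1,rcond=None)[0]
    p,q=o1+d1*s[0],o2+d2*s[1]; return (p+q)/2,np.linalg.norm(p-q)
E
python3 - <<'E'
from h import *
t=dict(np.load("top0.npz"));s=dict(np.load("side0.npz"))
def win(c,box,th):
    x0,y0,x1,y1=box; g=cv2.cvtColor(c["image"],cv2.COLOR_RGB2GRAY)[y0:y1,x0:x1]
    m=(g<th).astype(np.uint8); cs,_=cv2.findContours(m,cv2.RETR_EXTERNAL,cv2.CHAIN_APPROX_NONE)
    k=max(cs,key=cv2.contourArea); e=cv2.fitEllipse(k); return (e[0][0]+x0,e[0][1]+y0),e[1],e[2]
a=win(t,(228,242,262,274),50); b=win(s,(248,275,290,302),50)
print(a,b); P,g=tri(t,a[0],s,b[0]); print("win",P,g,plane(t,a[0],.08),plane(s,b[0],.08),depthpt(t,a[0]),depthpt(s,b[0]))
for n,c,(x0,y0,x1,y1) in(("top",t,(200,220,290,315)),("side",s,(210,255,340,370))):
    cv2.imwrite(f"pics/{n}_crop.png",cv2.resize(c["image"][y0:y1,x0:x1,::-1],None,fx=6 if n=="top" else 5,fy=6 if n=="top" else 5,interpolation=cv2.INTER_CUBIC))
E
```

```text
((243.86478996276855, 257.9161262512207), (17.69184684753418, 18.42958641052246), 60.032630920410156) ((268.3750820159912, 288.0089912414551), (13.097707748413086, 22.737165451049805), 88.80004119873047)
win [0.53644103 0.19141939 0.07993332] 0.001674720142315525 [0.53573599 0.19091161 0.08      ] [0.53720331 0.19179773 0.08      ] [0.53560238 0.19076756 0.08093019] [0.53583571 0.19319164 0.08154095]
```

View pics/top_crop.png

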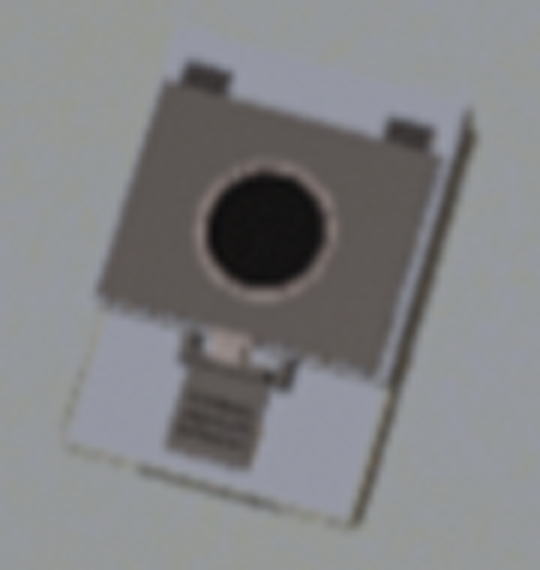

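View pics/side_crop.png

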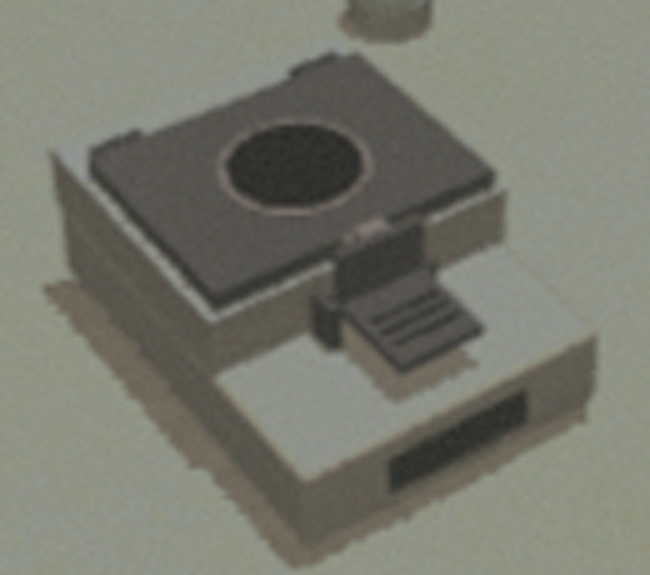

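Top crop: lid corners at about (165,82), (437,155), (380,378) and (100,295); pad front corners at (167,452) and (250,468). Side crop: lid corners at (215,305) and (495,180); pad front corners at (405,368) and (483,328). From these I'll work out the yaw and the tab position, and check the heights.

```bash
python3 - <<'E'
from h import *
t=dict(np.load("top0.npz"));s=dict(np.load("side0.npz"))
T=lambda x,y:(200+(x+.5)/6-.5,220+(y+.5)/6-.5); S=lambda x,y:(210+(x+.5)/5-.5,255+(y+.5)/5-.5)
c=[plane(t,T(*p),.08) for p in((165,82),(437,155),(380,378),(100,295))]
print(np.round(c,4))
for a,b in((3,0),(2,1)): d=c[b]-c[a]; print("yaw side",np.arctan2(d[1],d[0]),np.linalg.norm(d))
for a,b in((0,1),(3,2)): d=c[b]-c[a]; print("yaw cross",np.arctan2(d[0],-d[1]),np.linalg.norm(d))
# triangulated corners
for n,a,b in(("lidFL",(100,295),(215,303)),("lidFR",(380,378),(495,177)),("padFL",(167,452),(405,366)),("padFR",(250,468),(483,328)),("lidBR",(437,155),(350,52)),):
    print(n,tri(t,T(*a),s,S(*b)))
W=np.array([.5364,.1914])
m=(c[0]+c[1]+c[2]+c[3])/4; print("lid mid",m)
for yaw in(-.25,-.28,-.3):
    ex=np.array([np.cos(yaw),np.sin(yaw)]); print(yaw,[ (p[:2]-W)@ex for p in c],[ (p[:2]-W)@[-ex[1],ex[0]] for p in c])
# depth of pad
for p in((208,440),(215,410)): print(depthpt(t,T(*p)))
print(depthpt(s,S(415,325)))
E
```

```text
[[0.5987 0.2355 0.08  ]
 [0.5679 0.1199 0.08  ]
 [0.474  0.1416 0.08  ]
 [0.508  0.2591 0.08  ]]
yaw side -0.25507133161078427 0.09363863811615213
yaw side -0.22688097513254812 0.09639199196067962
yaw cross -0.2599910823538291 0.11958665136618937
yaw cross -0.28207482966785186 0.12234677310038283
lidFL (array([0.50954463, 0.26088585, 0.0749097 ]), np.float64(0.002172560630599834))
lidFR (array([0.47599588, 0.14310778, 0.07577179]), np.float64(0.003802289520365804))
padFL (array([0.44517592, 0.23275629, 0.06258885]), np.float64(0.0025066583327116847))
padFR (array([0.43853592, 0.19799633, 0.05971837]), np.float64(0.0017716648815482379))
lidBR (array([0.56956865, 0.12104734, 0.07942701]), np.float64(0.0037002242875844153))
lid mid [0.5371541  0.18903976 0.08      ]
-0.25 [np.float64(0.049412895745617066), np.float64(0.04821811554113413), np.float64(-0.04814811732223042), np.float64(-0.044224538254938835)] [np.float64(0.05812840226851244), np.float64(-0.06145228047431814), np.float64(-0.06368057082153976), np.float64(0.05860327281849009)]
-0.28 [np.float64(0.04764707110815082), np.float64(0.05003971090786443), np.float64(-0.04621632171941309), np.float64(-0.04596247318695143)] [np.float64(0.059584410973609885), np.float64(-0.059978302527578894), np.float64(-0.0650961435767136), np.float64(0.0572503661773416)]
-0.3 [np.float64(0.046445933236392296), np.float64(0.05122918938035743), np.float64(-0.04490524268476186), np.float64(-0.047098211989978364)] [np.float64(0.060525372382644715), np.float64(-0.05896557976704628), np.float64(-0.06600738959582517), np.float64(0.056319728304103055)]
[0.44913213 0.21481423 0.0638796 ]
[0.46169017 0.21229218 0.06393728]
[0.45596113 0.21656924 0.06443914]
```

```bash
cat > plan.py <<'E'
from h import *
from workcell import bot
from scipy.spatial.transform import Rotation as R
yaw=-.26; ex=np.array([np.cos(yaw),np.sin(yaw),0]); ey=np.array([-ex[1],ex[0],0])
O=np.array([.456,.212,0])+.079*ex
def unit(p): d=np.asarray(p)-O; return np.round([d@ex,d@ey,d[2]],4)
def st():
    s=bot.read_state(); M=R.from_rotvec(s["tcp_rot"]).as_matrix()
    print("t",s["time"],"pos",np.round(s["tool_pos"],4),"unit",unit(s["tool_pos"]),"F",np.round(s["wrist_force"],2),"w",round(float(s["width"]),3))
    return s,M
def to(target,keep=False):
    s,M=st(); d=target-np.array(s["tool_pos"]); print("tool shift",np.round(M.T@d,4))
    for sg in(1,-1):
        x=sg*ex; y=np.array([0,0,-1.]); G=np.stack([x,y,np.cross(x,y)],1)
        print("turn",sg,np.round(R.from_matrix(M.T@G).as_rotvec(),4))
E
python3 - <<'E'
from plan import *
s,M=st(); print(np.round(M,3),O)
to(np.array([.45,-.43,.24])); to(O-.089*ex+[0,0,.12]); print(O-.089*ex)
E
```

```text
t 0.1 pos [ 0.2248 -0.6358  0.2301] unit [-0.0845 -0.8787  0.2301] F [ 0.02 -1.25  0.34] w 1.001
[[-0.943 -0.001  0.333]
 [-0.333  0.002 -0.943]
 [-0.    -1.    -0.002]] [0.53234481 0.19169064 0.        ]
t 0.1 pos [ 0.2248 -0.6358  0.2301] unit [-0.0845 -0.8787  0.2301] F [ 0.02 -1.25  0.34] w 1.001
tool shift [-0.2809 -0.0097 -0.119 ]
turn 1 [ 7.0000e-04 -2.5418e+00 -2.7000e-03]
turn -1 [2.000e-03 5.998e-01 5.000e-04]
t 0.1 pos [ 0.2248 -0.6358  0.2301] unit [-0.0845 -0.8787  0.2301] F [ 0.02 -1.25  0.34] w 1.001
tool shift [-0.4923  0.1116 -0.7277]
turn 1 [ 7.0000e-04 -2.5418e+00 -2.7000e-03]
turn -1 [2.000e-03 5.998e-01 5.000e-04]
[0.4463361  0.21457081 0.        ]
```

```bash
python3 -m handwheel '[[-0.056,0,-0.024,0,0,0,0],[-0.056,0,-0.024,0,0,0,0],[-0.056,0,-0.024,0,0,0,0],[-0.056,0,-0.024,0,0,0,0],[-0.056,0,-0.024,0,0,0,0],[0,0,0,0,0.15,0,0],[0,0,0,0,0.15,0,0],[0,0,0,0,0.15,0,0]]' 20
python3 -m handwheel '[[0,0,0,0,0.15,0,0],[0,0,0,0,0,0,0]]'
python3 -c "
from plan import *
to(O-.089*ex+[0,0,.13])"
```

```text
time: 1.1
tool_pos: [0.449, -0.4292, 0.2306]
tcp_rot: [-0.123, -2.163, 2.161]
wrist_force: [0.1, -0.2, -0.3]
width: 0.002
time: 1.35
tool_pos: [0.4488, -0.4296, 0.2307]
tcp_rot: [-0.27, -2.084, 2.083]
wrist_force: [-0.4, -0.9, 0.5]
width: -0.003
t 1.35 pos [ 0.4488 -0.4296  0.2307] unit [ 0.0789 -0.6219  0.2307] F [-0.45 -0.9   0.52] w -0.003
tool shift [ 0.1669  0.1012 -0.6221]
turn 1 [ 1.4000e-03 -3.1401e+00 -8.0000e-04]
turn -1 [0.0005 0.0015 0.0009]
```

```bash
python3 -m handwheel '[[0.014,0,-0.052,0,0,0,0],[0.014,0,-0.052,0,0,0,0],[0.014,0,-0.052,0,0,0,0],[0.014,0,-0.052,0,0,0,0],[0.014,0,-0.052,0,0,0,0],[0.014,0,-0.052,0,0,0,0],[0.014,0,-0.052,0,0,0,0],[0.014,0,-0.052,0,0,0,0]]'
python3 -m handwheel '[[0.014,0,-0.052,0,0,0,0],[0.014,0,-0.052,0,0,0,0],[0.014,0,-0.052,0,0,0,0],[0.014,0,-0.052,0,0,0,0],[0,0.05,0,0,0,0,0],[0,0.05,0,0,0,0,0],[0,0.03,0,0,0,0,0],[0,0,0,0,0,0,0]]'
python3 - <<'E'
from plan import *
to(O-.089*ex+[0,0,.08])
from workcell import optics
for n,(x0,y0,x1,y1) in(("top",(190,210,300,320)),("side",(200,200,360,360))):
    c=optics.read_camera(n); cv2.imwrite(f"pics/{n}1.png",cv2.resize(c["image"][y0:y1,x0:x1,::-1],None,fx=3.6,fy=3.6,interpolation=cv2.INTER_CUBIC))
E
```

```text
time: 2.35
tool_pos: [0.4474, 0.0025, 0.2313]
tcp_rot: [-0.27, -2.085, 2.084]
wrist_force: [0.3, 0.2, -1.1]
width: 0.001
time: 3.35
tool_pos: [0.4444, 0.2152, 0.0983]
tcp_rot: [-0.264, -2.078, 2.085]
wrist_force: [0.2, 0.1, -0.2]
width: 0.0
t 3.35 pos [0.4444 0.2152 0.0983] unit [-0.091   0.0001  0.0983] F [ 0.24  0.06 -0.19] w 0.0
tool shift [-0.0021  0.0183 -0.    ]
turn 1 [ 0.0087 -3.1394  0.0067]
turn -1 [-0.0043  0.0022  0.0055]
```

View pics/side1.png

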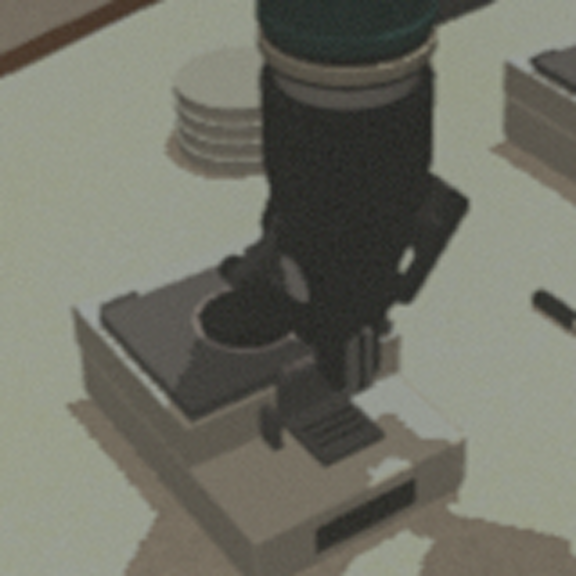

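View pics/top1.png

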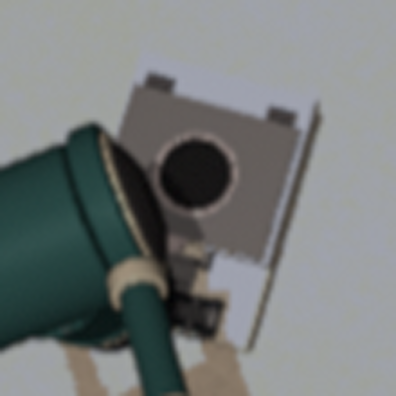

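The fingers are above the front half of the pad: their tip is at crop (355,375), about 35 mm over the pad at (350,435). Now I'll press.

```bash
python3 -m handwheel '[[-0.002,0.025,0,0,0,0,0],[0,0.006,0,0,0,0,0],[0,0.004,0,0,0,0,0],[0,0,0,0,0,0,0]]'
python3 -m handwheel '[[0,0.003,0,0,0,0,0],[0,0.003,0,0,0,0,0],[0,0,0,0,0,0,0]]'
python3 -c "
from plan import *
st()"
```

```text
time: 3.95
tool_pos: [0.4496, 0.216, 0.0671]
tcp_rot: [-0.274, -2.084, 2.082]
wrist_force: [1.0, 0.0, 0.4]
width: 0.002
time: 4.32
tool_pos: [0.4496, 0.2161, 0.0606]
tcp_rot: [-0.274, -2.084, 2.082]
wrist_force: [0.3, 0.9, 2.1]
width: 0.001
t 4.325 pos [0.4496 0.2161 0.0606] unit [-0.0862  0.0023  0.0606] F [0.27 0.95 2.07] w 0.001
```

```bash
python3 -m handwheel '[[0.003,0.003,0,0,0,0,0],[0,0.003,0,0,0,0,0],[0,0.002,0,0,0,0,0],[0,0,0,0,0,0,0]]'
python3 - <<'E'
from plan import *
st()
from workcell import optics
for n,(x0,y0,x1,y1) in(("top",(190,210,300,320)),("side",(200,200,360,360))):
    c=optics.read_camera(n); cv2.imwrite(f"pics/{n}2.png",cv2.resize(c["image"][y0:y1,x0:x1,::-1],None,fx=3.6,fy=3.6,interpolation=cv2.INTER_CUBIC))
E
```

```text
time: 4.82
tool_pos: [0.4472, 0.2169, 0.0543]
tcp_rot: [-0.274, -2.084, 2.083]
wrist_force: [-2.6, -1.4, 15.9]
width: -0.002
t 4.825 pos [0.4472 0.2169 0.0543] unit [-0.0887  0.0025  0.0543] F [-2.56 -1.41 15.9 ] w -0.002
```

View pics/side2.png

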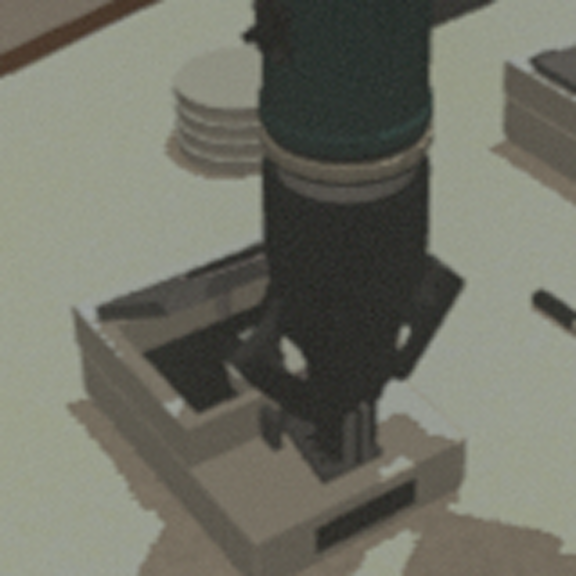

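The lid has sprung ajar: the open chamber shows at (210,360) in the crop. Now I'll raise the tool clear and check.

```bash
python3 -m handwheel '[[0.006,-0.015,0,0,0,0,0],[0.006,-0.02,0.01,0,0,0,0],[0,-0.025,0.015,0,0,0,0],[0,0,0,0,0,0,0]]'
python3 - <<'E'
from plan import *
st()
from workcell import optics
for n,(x0,y0,x1,y1) in(("top",(190,210,300,320)),("side",(200,200,360,360))):
    c=optics.read_camera(n); cv2.imwrite(f"pics/{n}3.png",cv2.resize(c["image"][y0:y1,x0:x1,::-1],None,fx=3.6,fy=3.6,interpolation=cv2.INTER_CUBIC))
E
```

```text
time: 5.42
tool_pos: [0.4284, 0.1954, 0.1136]
tcp_rot: [-0.275, -2.084, 2.082]
wrist_force: [0.1, -0.1, 0.1]
width: 0.007
t 5.425 pos [0.4284 0.1954 0.1136] unit [-0.1014 -0.0231  0.1136] F [ 0.07 -0.09  0.13] w 0.007
```

View pics/side3.png

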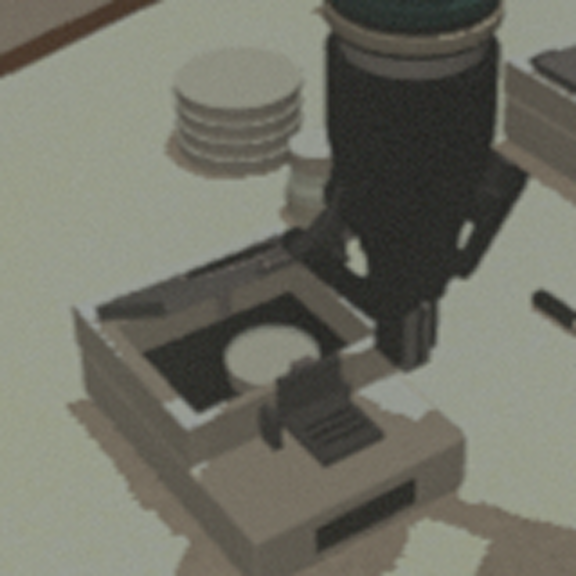

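View pics/top3.png

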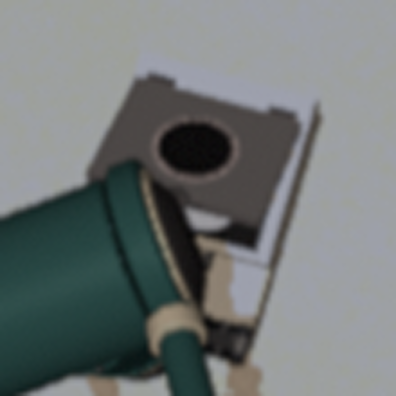

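The tab is back up, the lid is ajar and the dish lies visible at crop (272,360). The fingertips are at z = 0.114, in front of and below the lid's edge. I'll push along the reader's x.

```bash
python3 -m handwheel '[[-0.02,0,0,0,0,0,0],[-0.02,0,0,0,0,0,0],[-0.02,0,0,0,0,0,0],[-0.015,0,0,0,0,0,0],[-0.015,0,0,0,0,0,0],[0,0,0,0,0,0,0]]'
python3 - <<'E'
from plan import *
st()
from workcell import optics
for n,(x0,y0,x1,y1) in(("side",(200,200,360,360)),):
    c=optics.read_camera(n); cv2.imwrite(f"pics/{n}4.png",cv2.resize(c["image"][y0:y1,x0:x1,::-1],None,fx=3.6,fy=3.6,interpolation=cv2.INTER_CUBIC))
E
```

```text
time: 6.28
tool_pos: [0.4945, 0.1769, 0.1112]
tcp_rot: [-0.224, -2.059, 2.058]
wrist_force: [-64.7, 19.5, 47.9]
width: -0.0
t 6.275 pos [0.4945 0.1769 0.1112] unit [-0.0328 -0.0241  0.1112] F [-64.66  19.48  47.94] w -0.0
```

View pics/side4.png

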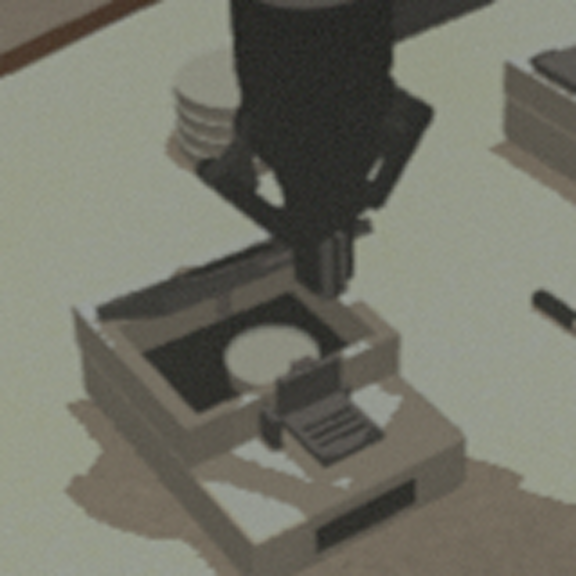

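The finger jammed at about 65 N. The lid's edge needs to rise, and friction on the upright finger holds it down. I'll back off and see whether anything changed, then lift along the edge's arc with the tool tilted.

```bash
python3 -m handwheel '[[0.03,0,0,0,0,0,0],[0.03,0,0,0,0,0,0],[0.02,0,0,0,0,0,0],[0,0,0,0,0,0,0]]'
python3 - <<'E'
from plan import *
s,M=st(); print(s["q"])
to(O-.1*ex-.024*ey+[0,0,.1])
from workcell import optics
for n,(x0,y0,x1,y1) in(("top",(190,210,300,320)),("side",(200,200,360,360)),):
    c=optics.read_camera(n); cv2.imwrite(f"pics/{n}5.png",cv2.resize(c["image"][y0:y1,x0:x1,::-1],None,fx=3.6,fy=3.6,interpolation=cv2.INTER_CUBIC))
    np.savez(f"{n}5.npz",**c)
E
```

```text
time: 6.82
tool_pos: [0.4374, 0.1929, 0.1121]
tcp_rot: [-0.271, -2.083, 2.083]
wrist_force: [0.2, -0.2, 0.6]
width: 0.002
t 6.825 pos [0.4374 0.1929 0.1121] unit [-0.0921 -0.0232  0.1121] F [ 0.19 -0.18  0.55] w 0.002
[ 3.63396788e-01 -2.75317279e-04  2.13543234e+00 -1.12436992e-04
  1.00682844e+00  2.19360430e+00]
t 6.825 pos [0.4374 0.1929 0.1121] unit [-0.0921 -0.0232  0.1121] F [ 0.19 -0.18  0.55] w 0.002
tool shift [0.0079 0.0121 0.0008]
turn 1 [ 4.0000e-04 -3.1409e+00  5.0000e-04]
turn -1 [-0.0003  0.0006  0.0003]
```

View pics/side5.png

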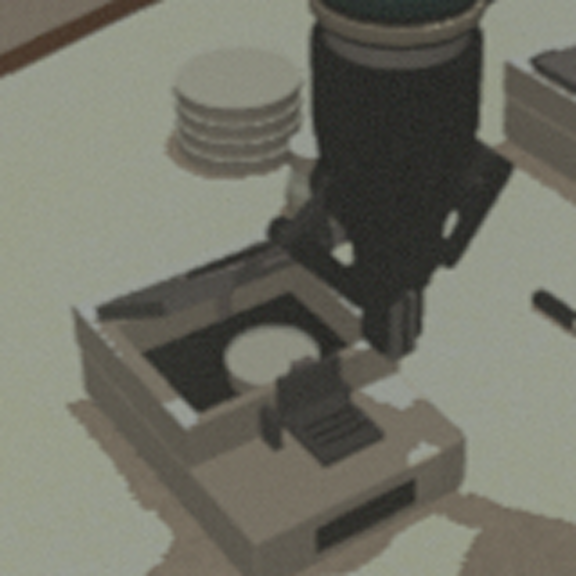

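View pics/top5.png

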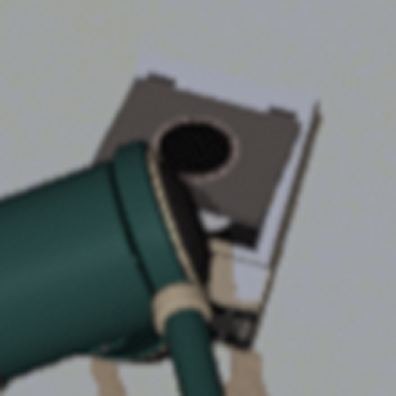

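Nothing moved: the lid is still ajar, the dish is in place and the tab is up. Now I'll tilt the fingertips forward (+ about tool z) and see what the arm can reach.

```bash
python3 -m handwheel '[[0.01,0,0,0,0,0.15,0],[0,0,0,0,0,0.15,0],[0,0,0,0,0,0.15,0],[0,0,0,0,0,0,0]]'
python3 - <<'E'
from plan import *
s,M=st(); print(np.round(s["q"],3)); print(np.round(M.T@np.stack([ex,ey,[0,0,1]],1),3).T)
E
```

```text
time: 7.42
tool_pos: [0.4384, 0.1683, 0.1243]
tcp_rot: [0.671, 2.053, -2.1]
wrist_force: [0.1, 0.5, 0.1]
width: 0.005
t 7.425 pos [0.4384 0.1683 0.1243] unit [-0.0848 -0.0468  0.1243] F [0.1  0.53 0.1 ] w 0.005
[ 0.495 -0.235  2.375 -0.385  0.71   2.551]
[[-0.918  0.396  0.037]
 [-0.024  0.036 -0.999]
 [-0.397 -0.918 -0.024]]
```

```bash
python3 -m handwheel '[[0.02,-0.03,0,0,0,-0.15,0],[0.02,-0.03,0,0,0,-0.15,0],[0.01,-0.02,0,0,0,-0.11,0],[0,0,0,0,-0.18,0,0],[0,0,0,0,-0.18,0,0],[0,0,0,0,-0.18,0,0],[0,0,0,0,-0.18,0,0],[0,0,0,0,-0.18,0,0]]'
python3 -m handwheel '[[0,0,0,0,-0.18,0,0],[0,0,0,0,-0.18,0,0],[0,0,0,0,-0.18,0,0],[0,0,0,0,-0.18,0,0],[0,0,0,0,-0.18,0,0],[0,0,0,0,-0.18,0,0],[0,0,0,0,-0.18,0,0],[0,0,0,0,-0.18,0,0]]'
python3 -m handwheel '[[0,0,0,0,-0.18,0,0],[0,0,0,0,-0.18,0,0],[0,0,0,0,-0.18,0,0],[0,0,0,0,-0.18,0,0],[0,0,0,0,0,0,0]]'
python3 - <<'E'
from plan import *
s,M=st(); print(np.round(s["q"],3)); to(O-.09*ex-.024*ey+[0,0,.13])
E
```

```text
time: 8.43
tool_pos: [0.3728, 0.1836, 0.1874]
tcp_rot: [-0.636, 1.846, -1.802]
wrist_force: [-0.3, -0.2, -0.4]
width: 0.003
time: 9.43
tool_pos: [0.3728, 0.1837, 0.1874]
tcp_rot: [-1.397, 0.8, -0.784]
wrist_force: [0.9, 0.6, 0.7]
width: -0.001
time: 10.05
tool_pos: [0.3725, 0.1835, 0.1873]
tcp_rot: [-1.532, 0.241, -0.24]
wrist_force: [1.2, 0.3, 1.2]
width: -0.004
t 10.05 pos [0.3725 0.1835 0.1873] unit [-0.1523 -0.049   0.1873] F [1.22 0.27 1.22] w -0.004
[ 0.379 -0.224  2.184  0.024  1.169 -0.893]
t 10.05 pos [0.3725 0.1835 0.1873] unit [-0.1523 -0.049   0.1873] F [1.22 0.27 1.22] w -0.004
tool shift [0.0613 0.0577 0.0265]
turn 1 [-0.0247 -0.0477 -0.0039]
turn -1 [ 0.006   3.0936 -0.0382]
```

```bash
python3 -m handwheel '[[0.02,0,0.0,-0.025,-0.048,0,0],[0.02,0,0.013,0,0,-0.15,0],[0,0,0.012,0,0,-0.15,0],[0,0,0,0,0,-0.15,0],[0,0,0,0,0,0,0]]'
cat >> plan.py <<'E'
def rel(u):
    s,M=st(); p=O+u[0]*ex+u[1]*ey+np.array([0,0,u[2]]); print("to",u,"tool shift",np.round(M.T@(p-s["tool_pos"]),4)); print("axes in tool: ex",np.round(M.T@ex,3),"ey",np.round(M.T@ey,3),"z",np.round(M.T[:,2],3)); print("q",np.round(s["q"],3))
E
python3 -c "
from plan import *
rel((-.085,-.024,.12));rel((-.045,-.024,.106))"
```

```text
time: 10.68
tool_pos: [0.4138, 0.1966, 0.185]
tcp_rot: [-1.592, -0.15, -0.547]
wrist_force: [-0.3, -0.3, -0.0]
width: 0.002
t 10.675 pos [0.4138 0.1966 0.185 ] unit [-0.1159 -0.0257  0.185 ] F [-0.35 -0.32 -0.05] w 0.002
to (-0.085, -0.024, 0.12) tool shift [-0.      0.072   0.0017]
axes in tool: ex [ 0.903  0.429 -0.005] ey [ 0.005 -0.     1.   ] z [ 0.429 -0.903 -0.002]
q [ 0.647 -0.309  2.316 -0.446  0.901 -0.429]
t 10.675 pos [0.4138 0.1966 0.185 ] unit [-0.1159 -0.0257  0.185 ] F [-0.35 -0.32 -0.05] w 0.002
to (-0.045, -0.024, 0.106) tool shift [0.0301 0.1018 0.0016]
axes in tool: ex [ 0.903  0.429 -0.005] ey [ 0.005 -0.     1.   ] z [ 0.429 -0.903 -0.002]
q [ 0.647 -0.309  2.316 -0.446  0.901 -0.429]
```

```bash
python3 -m handwheel '[[0,0.035,0,0,0,0,0],[0,0.035,0,0,0,0,0],[0.015,0.015,0,0,0,0,0],[0.015,0.015,0,0,0,0,0],[0,0,0,0,0,0,0]]'
python3 - <<'E'
from plan import *
rel((-.027,-.024,.106))
from workcell import optics
for n,(x0,y0,x1,y1) in(("side",(200,200,360,360)),):
    c=optics.read_camera(n); cv2.imwrite(f"pics/{n}6.png",cv2.resize(c["image"][y0:y1,x0:x1,::-1],None,fx=3.6,fy=3.6,interpolation=cv2.INTER_CUBIC))
E
```

```text
time: 11.3
tool_pos: [0.4858, 0.1774, 0.1094]
tcp_rot: [-1.592, -0.146, -0.553]
wrist_force: [0.3, 0.4, -0.3]
width: -0.001
t 11.3 pos [0.4858 0.1774 0.1094] unit [-0.0413 -0.0258  0.1094] F [ 0.32  0.39 -0.31] w -0.001
to (-0.027, -0.024, 0.106) tool shift [0.0114 0.0092 0.0018]
axes in tool: ex [0.903 0.43  0.001] ey [-0.001 -0.001  1.   ] z [ 0.43  -0.903 -0.001]
q [ 0.503 -0.1    2.308 -0.504  0.666 -0.448]
```

View pics/side6.png

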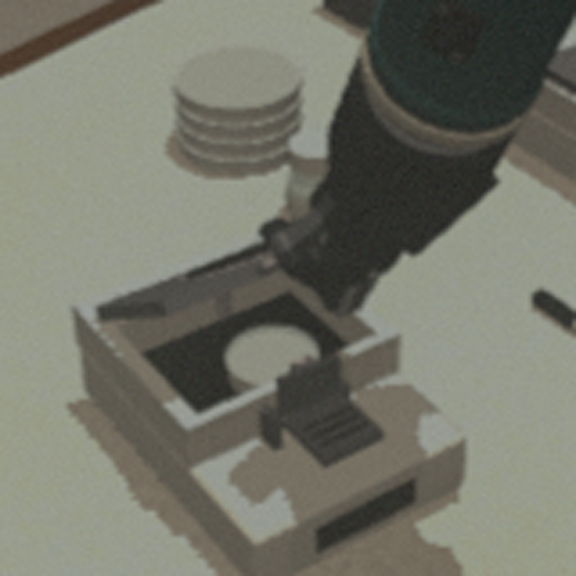

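```bash
python3 -m handwheel '[[0.004,0.006,0,0,0,0,0],[0.004,0.006,0,0,0,0,0],[0,0,0,0,0,0,0]]'
python3 -m handwheel '[[0.008,-0.004,0,0,0,0,0],[0.008,-0.004,0,0,0,0,0],[0,0,0,0,0,0,0]]'
python3 - <<'E'
from plan import *
st()
from workcell import optics
for n,(x0,y0,x1,y1) in(("side",(200,200,360,360)),):
    c=optics.read_camera(n); cv2.imwrite(f"pics/{n}7.png",cv2.resize(c["image"][y0:y1,x0:x1,::-1],None,fx=3.6,fy=3.6,interpolation=cv2.INTER_CUBIC))
E
```

```text
time: 11.72
tool_pos: [0.4957, 0.175, 0.1017]
tcp_rot: [-1.592, -0.152, -0.55]
wrist_force: [-0.4, -0.7, -0.2]
width: 0.002
time: 12.1
tool_pos: [0.5076, 0.1728, 0.1177]
tcp_rot: [-1.59, -0.153, -0.552]
wrist_force: [0.1, 0.6, -0.6]
width: 0.001
t 12.1 pos [0.5076 0.1728 0.1177] unit [-0.019  -0.0246  0.1177] F [ 0.12  0.59 -0.56] w 0.001
```

View pics/side7.png

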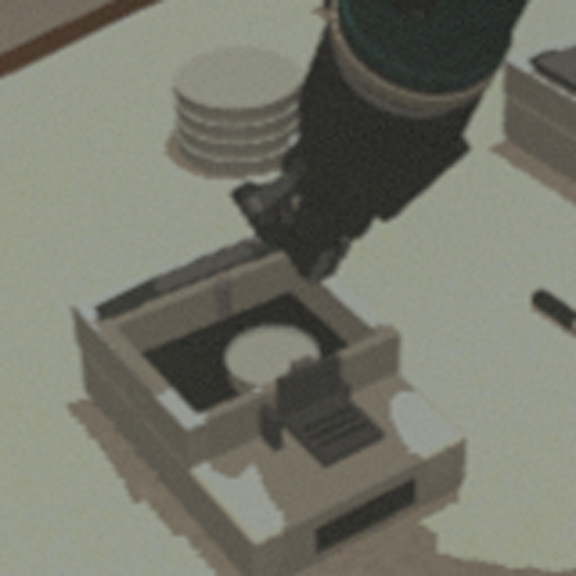

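The lid is following the finger up with only slight force, so I'll continue along the arc.

```bash
python3 -m handwheel '[[0.011,-0.003,0,0,0,0,0],[0.011,-0.002,0,0,0,0,0],[0.012,-0.001,0,0,0,0,0],[0.012,0,0,0,0,0,0],[0,0,0,0,0,0,0]]'
python3 - <<'E'
from plan import *
st()
from workcell import optics
for n,(x0,y0,x1,y1) in(("side",(200,200,360,360)),):
    c=optics.read_camera(n); cv2.imwrite(f"pics/{n}8.png",cv2.resize(c["image"][y0:y1,x0:x1,::-1],None,fx=3.6,fy=3.6,interpolation=cv2.INTER_CUBIC))
E
```

```text
time: 12.78
tool_pos: [0.5455, 0.1624, 0.1424]
tcp_rot: [-1.59, -0.152, -0.552]
wrist_force: [0.4, -0.3, -0.2]
width: -0.002
t 12.775 pos [0.5455 0.1624 0.1424] unit [ 0.0203 -0.0249  0.1424] F [ 0.45 -0.33 -0.17] w -0.002
```

View pics/side8.png

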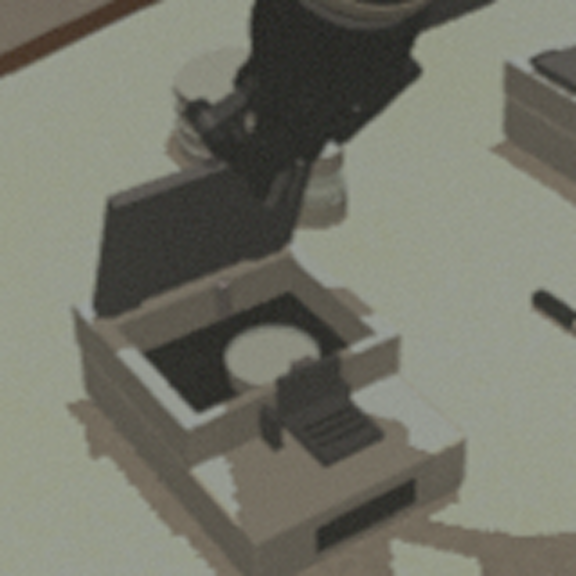

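The lid is nearly upright; its underside shows at crop (190,230). I'll push it over horizontally.

```bash
python3 -m handwheel '[[0.011,0.003,0,0,0,0,0],[0.011,0.005,0,0,0,0,0],[0.011,0.005,0,0,0,0,0],[0.011,0.005,0,0,0,0,0],[0,0,0,0,0,0,0]]'
python3 - <<'E'
from plan import *
st()
from workcell import optics
for n,(x0,y0,x1,y1) in(("side",(200,200,360,360)),):
    c=optics.read_camera(n); cv2.imwrite(f"pics/{n}9.png",cv2.resize(c["image"][y0:y1,x0:x1,::-1],None,fx=3.6,fy=3.6,interpolation=cv2.INTER_CUBIC))
E
```

```text
time: 13.45
tool_pos: [0.5911, 0.1501, 0.1443]
tcp_rot: [-1.591, -0.152, -0.551]
wrist_force: [-0.2, 0.1, -0.4]
width: -0.0
t 13.45 pos [0.5911 0.1501 0.1443] unit [ 0.0674 -0.0251  0.1443] F [-0.2   0.09 -0.44] w -0.0
```

View pics/side9.png

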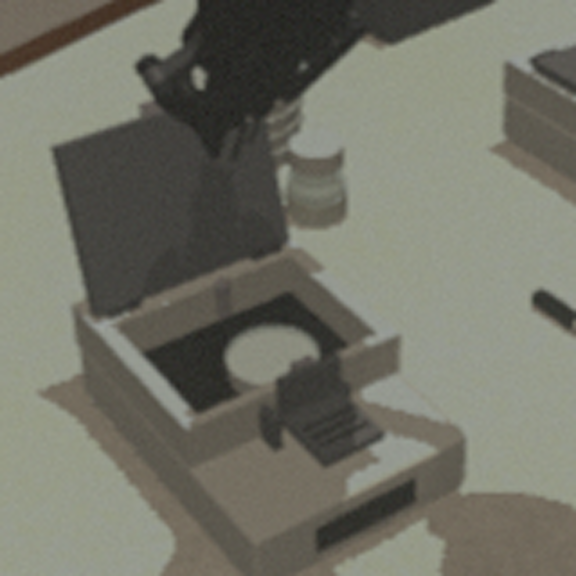

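The lid has gone over backwards. I'll retreat and verify.

```bash
python3 -m handwheel '[[-0.018,-0.009,0,0,0,0,0],[-0.027,-0.013,0,0,0,0,0],[-0.027,-0.013,0,0,0,0,0],[-0.027,-0.025,0,0,0,0,0],[-0.018,-0.03,0,0,0,0,0],[0,-0.04,0,0,0,0,0],[0,-0.03,0,0,0,0,0],[0,0,0,0,0,0,0]]'
python3 - <<'E'
from plan import *
st()
from workcell import optics
for n in("side","top"):
    c=optics.read_camera(n); cv2.imwrite(f"pics/{n}10.png",c["image"][:,:,::-1]); np.savez(f"{n}10.npz",**c)
E
```

```text
time: 14.5
tool_pos: [0.4207, 0.1961, 0.2405]
tcp_rot: [-1.587, -0.156, -0.552]
wrist_force: [-0.2, -0.1, 0.3]
width: 0.004
t 14.5 pos [0.4207 0.1961 0.2405] unit [-0.109  -0.0244  0.2405] F [-0.23 -0.15  0.29] w 0.004
```

View pics/side10.png

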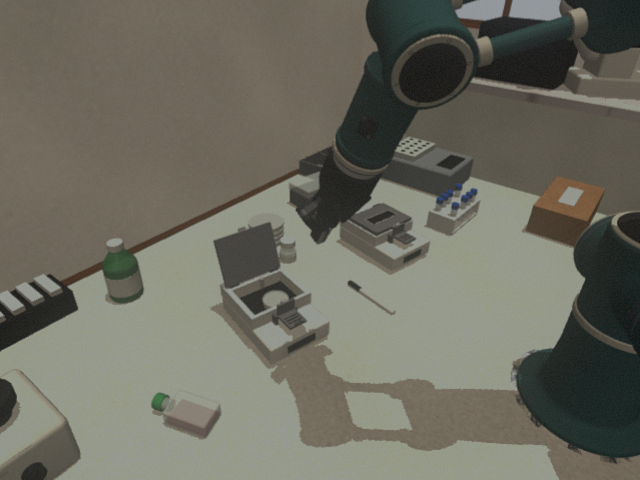

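View pics/top10.png

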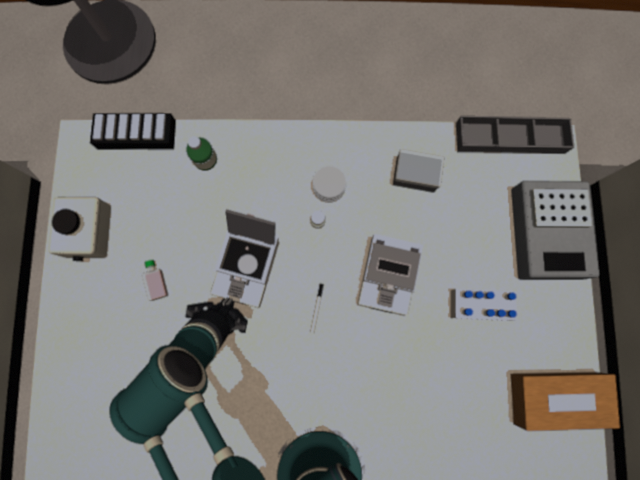

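Side view: the lid stands open, with its free edge from (215,242) to (272,224) and the dish at (275,300). Top view: the free edge runs from (227,211) to (276,223) and the dish is at (247,264). All the bystanders look unchanged. A quick check of the lid angle:

```bash
python3 - <<'E'
from plan import *
t=dict(np.load("top10.npz"));s=dict(np.load("side10.npz"))
for n,a,b in(("L",(227,211),(215,242)),("R",(276.5,222.5),(272,224))):
    P,g=tri(t,a,s,b); u=unit(P); print(n,u,g,"angle",np.pi-np.arctan2(u[2]-.076,u[0]-.055))
# lid plane from side depth
pts=[]
for v in range(240,280,3):
    for u in range(226,272,3):
        p=depthpt(s,(u,v)); q=unit(p)
        if q[2]>.09 and abs(q[1])<.055: pts.append(q)
pts=np.array(pts); A=np.polyfit(pts[:,2],pts[:,0],1); print(len(pts),"lid angle by depth",np.pi/2+np.arctan(A[0]))
for v in((247,264),): print("dish",unit(depthpt(t,v)))
t0=dict(np.load("top0.npz"))
for n,(x0,y0,x1,y1) in dict(jar=(305,208,330,232),stack=(308,163,350,205),pen=(305,278,330,336),flask=(140,255,172,305),rack=(446,283,522,324),slide=(355,230,425,318)).items():
    print(n,np.abs(t["image"][y0:y1,x0:x1].astype(int)-t0["image"][y0:y1,x0:x1]).mean().round(2))
E
```

```text
L [0.0942 0.0581 0.1574] 0.0022577110888676337 angle 2.019593542416623
R [ 0.0967 -0.0657  0.1544] 0.003914953473277283 angle 2.0596275273985345
166 lid angle by depth 1.92527209626732
dish [-0.0074 -0.0083  0.0594]
jar 8.29
stack 8.22
pen 8.35
flask 7.9
rack 7.66
slide 7.16
```

The lid is at its stop (1.93 rad by depth). The bystander image patches all differ by a uniform 7–8 grey levels, which is noise-like. The robot is clear, so I'll hand in.

```bash
python3 -c "
from workcell import workorder
print(workorder.finish_job())"
```

```text
the job is handed in; nothing more can be done
None
```

The round-window reader is open and the job is handed in. I pressed the release tab to its stop, the lid sprang ajar, and I then lifted it along its arc with tilted fingers until it fell over backwards.

**Jam on the way:** my first push, with the fingers upright, jammed against the lid's edge. The end-of-row reading was about 83 N in total at the wrist (limit 120 N). I backed off and saw no change in the scene. I could not tell which part of the gripper touched the lid, so I can't rule out that the 40 N limit on the gripper's body was passed.

**Last checks, at about 14.5 s:**
- **Lid:** depth data put it at 1.93 rad, which is its stop. Triangulating its corners gave 2.02–2.06 rad, a little past the stop; I put that down to rough corner picking.
- **Dish:** it lay flat on the chamber floor, with its top at 59 mm as expected. It looked unmoved in every picture after the lid opened. I could not measure its shift from the start because the lid hid it then.
- **Tab:** it had sprung back up.
- **Other reader and bystanders:** the other reader looked shut. Its part of the top picture and those of the bystanders showed only an even, noise-like difference from the start.
- **Robot:** it was clear of everything, with about 0 N at the wrist.

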